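Lock the open cover screw of the wheel's control box with its fork key

TASK

One of the four captive screws on the blue cover of the pottery wheel's control box is still open: its brass bar stands aslant, while the other three lie along the box's long sides. Set the orange-handled fork key down over that bar and, with the key, turn the screw clockwise (seen from above) fully home, in line with the other three. Then stand the key upright on the table again and let go.

Things in the scene. Friction and masses are not known exactly. Their poses are not given: they have to be found in the camera images.
- key_grip (a point): Centre of the fork key's orange handle (22 mm thick along x, 44 wide along y, 40 tall; grasp the 22 mm), 74 mm above its foot. The key, 94 mm tall, 0.18 kg, stands loose on the table, z up. Below: 16 mm shaft, 45 mm round collar, then two steel prongs 20 mm tall, 30 long, 7 thick; the 20 mm gap between them runs along y. A half turn of the key makes no difference.
- open_screw_head (a point): Centre of the top of the open screw's brass bar, on the screw's upright axis; y along the bar, x across, z up; turns with it. Bar 8 mm thick, 36 long, 16 tall, on the flat cover. Key set down over it: prongs astride the bar, tips on the cover, handle centre 58 mm above this point; play 6 mm to either side and 20 degrees either way before the prongs meet the bar.
- open_screw (a joint): Turn of the open screw, rad: 0 fully open (bar 60 degrees aslant), grows clockwise seen from above, 1.047 at the hard stop (shut, bar in line with the white marks on the cover). Starts between 0 and 0.25, stays where left, takes about 0.06 N m to turn.
- control_box: Grey control box with blue cover, fixed, 132 x 182 x 40 mm; origin at the centre of its underside on the table, y along its long side. Four like screws at x = +-38, y = +-62 mm on the cover; three are shut, bars along y, and do not turn. Which corner has the open one varies.
Mind the look-alikes: they are no part of the job. Leave any red look-alike of the part that bears key_grip alone.

How it is judged:
By the outcome, as a careful person would: the job done as asked, in the order asked, and still so for the second after the job is handed in, with the robot touching nothing.
It also fails if it takes over 58 s, if anything falls off the work surface, if the arm or the gripper's body presses on something with over 40 N, if the wrist force passes 120 N, or if a joint passes its speed limit or range.

ROBOT

A 6-joint arm with a two-finger parallel gripper is mounted at the origin on a cart in front of the work surface, level with it; the furniture and walls round the work are solid. World frame = base frame: x ahead of the robot, y to its left, z up, the work surface at z = 0. Lengths are in m, angles in degrees, forces in N, time in s.
With the tool pointing down it reaches from about 0.4 to 0.825 m from the base axis. Payload 7 kg.
Tool frame: the origin (TCP) lies midway between the tips of the shut fingers; the grasp point (between the pads) lies 19 mm behind it (ctrl.hold_point_z is the distance from the TCP to the grasp point, in m); z points along the fingers, x is the direction in which the jaws open and shut, and the axes are right-handed (so a half turn about z gives the same grasp; the last joint's range is limited). The gripper opens to 88 mm and grips with 3 to 60 N. Pads are 19 mm wide; open, the fingers measure 130 mm over their backs; the gripper's body (78 mm by 193 mm) begins 47 mm behind the grasp point.
Start: joints at [90.418, 20.546, 0.682, 0, -70.136, -16.507], TCP at [0.187, 0.649, 0.227] pointing down, gripper open.
Joint ranges: [-176.03, 176.03], [-82.01, 121.73], [-58.28, 71.71], [-173.87, 95.51], [-174.79, -0.11], [-173.66, 173.66]. Speed limits (degrees/s): [136.94, 136.94, 172.46, 180, 180, 180].

INTERFACE

Orientations are given as [roll, pitch, yaw] about the fixed x, y, z axes, in that order (R = Rz(yaw) Ry(pitch) Rx(roll)).
In Python, from plant import ctrl gives the robot as it stands.
- The arm moves only by the tool apply_moves, never from a script. Its argument "motion" is a list of rows, each a list of 2 entries, a list of its own where there are three numbers: the shift along the world's x, y, z in cm, then the turn about the world's z in degrees. In form: [[[tx, ty, tz], roll], ...]. A call has 1 to 10 rows; each row is the pose to reach, as a shift and turn from the pose commanded when the call began; what a row does not reach only later rows make up. A row lasts 1/10 s, in which the tool goes at most 50 mm and 8.59 degrees, less where a joint would pass 70% of its speed; a pose out of reach is approached as far as the arm can. A call with a gripper value outside its range is refused whole. "hand" is the finger opening in cm, from 0 to 8.76, set as the call begins (left out, the last holds). The fingers move at their own pace and stop on an object; the grip force is fixed at half the most. Time passes only in rows, so rows that repeat a pose let the fingers close. It gives the time, the measured TCP pose, the force and the opening at its end, in the units of the state.
- ctrl.get_obs(): the state, without advancing time (a new reading comes with each control period).
- ctrl.snapshot(name): name is "scene" or "top" or "wrist"; returns (picture, depth): 384x512x3 uint8, blue, green, red; 384x512 float32, m along the optical axis (not along the pixel's ray), 0 where there is no reading.
- ctrl.camera_model(name): a dict with "fx", "fy", "cx", "cy" (pixels), "cam_to_world" (4x4, takes a point from camera to world coordinates); the wrist camera has in their place "tool_from_camera" (4x4, takes a point from camera to tool coordinates, whose origin is the TCP and whose axes are the tool frame's). Camera axes: x right, y down, z forward; pixel columns grow to the right and rows downward; lengths in m; the calibration is good to about 2 mm. The wrist camera is an equidistant fisheye: a pixel r from the principal point sees the ray r / f radians off the axis. A picture is of the moment at which its call begins: read the wrist's pose just before it. camera_model takes no time and is no camera call.
- ctrl.close_job(): hands the job in, once; it reports no verdict.
The state is a dict: "clock": time; "joint_pos": joint angles; "qvel": joint speeds; "tau": joint torques, N m; "tool_pos": TCP position; "orientation": TCP orientation; "force": force on the tool from outside, world axes, zero at the start; "moment": the same for the moment, N m; "opening": finger opening in m.
Only numpy, scipy, OpenCV 4.12 (cv2) and the standard library are available. Lean on these libraries where they do the work, as an engineer would, in place of code of your own. Each camera call takes 0.05 s, during which the arm holds its last target.

## Working session

There is one attempt and no reset: what is moved stays moved. The work goes in short steps, Python scripts to look and compute and a tool call to move; the robot and the scene stay as the last step left them, time stands still between calls to the robot, and variables do not carry over. Pictures are saved under pics/ and viewed, and the job is handed in when it is done.

Besides the shell and the picture viewer there is one more tool, called after ">>>" as a command line: name --argument value ..., lists and objects as JSON in quotes. apply_moves: Moves the arm, as the interface text tells. Its arguments: {"type":"object","properties":{"motion":{"type":"array"},"hand":{"type":"number"}},"required":["motion"]}

```bash
ls; mkdir -p pics; python3 - <<'E'
from plant import ctrl
import cv2,numpy as np
print(ctrl.get_obs())
for n in ["scene","top"]:
    p,d=ctrl.snapshot(n); cv2.imwrite(f"pics/{n}0.png",p); np.save(f"pics/{n}0.npy",d)
    print(n,ctrl.camera_model(n))
E
```

```text
pics
{'clock': 0.0, 'joint_pos': array([ 9.04192362e+01,  2.05915263e+01,  6.33219098e-01, -2.09494227e-02,
       -7.01358250e+01, -1.65085335e+01]), 'qvel': array([-0.00466678, -0.05340236,  0.05269594, -0.01250426,  0.12761164,
       -0.05925618]), 'tau': array([-8.63951955e-04, -5.82716918e+01,  2.93047106e+01,  6.99704289e+00,
        6.87337102e-03, -1.72168834e-04]), 'tool_pos': array([0.18693299, 0.64808153, 0.22561484]), 'orientation': array([-1.79992131e+02, -9.58484041e-02, -1.06096438e+02]), 'force': array([ 0.38602295, -0.70805165,  0.72694727]), 'moment': array([ 0.08048131,  0.00615669, -0.00693924]), 'opening': 0.08738247386893339}
scene {'fx': 360.0968124389387, 'fy': 360.0968124389387, 'cx': 255.86609805976076, 'cy': 197.43392036249097, 'cam_to_world': array([[ 0.71037908, -0.44935699,  0.54170089,  0.06960077],
       [-0.70348101, -0.4294681 ,  0.56627875, -0.64493254],
       [-0.02181807, -0.78334886, -0.62119927,  0.60484977],
       [ 0.        ,  0.        ,  0.        ,  1.        ]])}
top {'fx': 465.24667520937794, 'fy': 465.24667520937794, 'cx': 245.81760564296462, 'cy': 191.4193052744912, 'cam_to_world': array([[-1.86433152e-02, -9.92855097e-01,  1.17860863e-01,
         4.48587666e-01],
       [-9.99826093e-01,  1.85674953e-02, -1.74138084e-03,
        -1.72876096e-01],
       [-4.59442176e-04, -1.17872831e-01, -9.93028592e-01,
         9.35248238e-01],
       [ 0.00000000e+00,  0.00000000e+00,  0.00000000e+00,
         1.00000000e+00]])}
```

View pics/scene0.png

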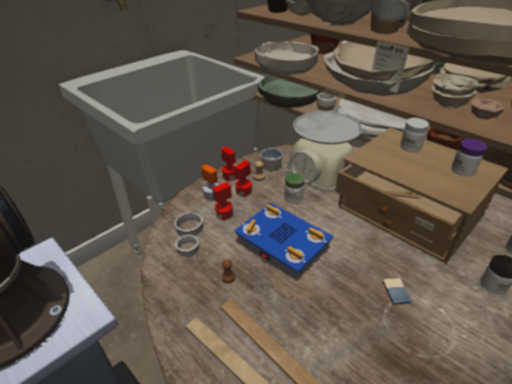

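View pics/top0.png

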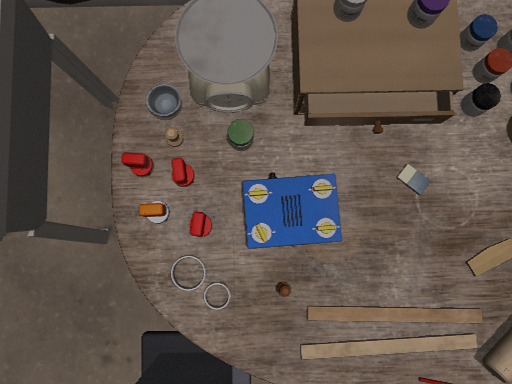

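In the top view, the orange key is at about (152,211). The red look-alikes are at (137,162), (181,171) and (200,224). The open screw looks like the lower-left one at (261,233). I'll enlarge both to confirm.

```bash
cat > h.py <<'E'
import numpy as np,cv2
from plant import ctrl
def ray(n,uv):
    m=ctrl.camera_model(n);T=m["cam_to_world"]
    d=np.array([(uv[0]-m["cx"])/m["fx"],(uv[1]-m["cy"])/m["fy"],1.])
    return T[:3,3],T[:3,:3]@d
def onz(n,uv,z):
    o,d=ray(n,uv);return o+d*(z-o[2])/d[2]
def cloud(n,d):
    m=ctrl.camera_model(n);T=m["cam_to_world"]
    v,u=np.indices(d.shape);P=np.stack([(u-m["cx"])/m["fx"]*d,(v-m["cy"])/m["fy"]*d,d],-1)
    return P@T[:3,:3].T+T[:3,3]
E
python3 - <<'E'
from h import *
p=cv2.imread("pics/top0.png");s=cv2.imread("pics/scene0.png")
a=cv2.resize(p[165:255,115:215],None,fx=4,fy=4,interpolation=2)
b=cv2.resize(p[165:255,235:350],None,fx=3.4,fy=4,interpolation=2)
cv2.imwrite("pics/crop.png",np.hstack([a,b]))
C=cloud("top",np.load("pics/top0.npy"));hsv=cv2.cvtColor(p,cv2.COLOR_BGR2HSV)
m=cv2.inRange(hsv,(7,170,90),(18,255,255));m[:,:125]=0;m[:,180:]=0;m[:195]=0;m[230:]=0
c=max(cv2.findContours(m,0,2)[0],key=cv2.contourArea)
r=cv2.minAreaRect(c);print("orange",r,cv2.contourArea(c))
q=np.zeros_like(m);cv2.drawContours(q,[c],-1,1,-1)
P=C[q>0];print(np.round(P.min(0),3),np.round(P.max(0),3),np.round(np.median(P,0),3))
t=P[P[:,2]>0.088];
pix=np.argwhere((q>0)&(C[...,2]>.088))[:,::-1].astype(np.float32)
r=cv2.minAreaRect(pix);bx=cv2.boxPoints(r);w=np.array([onz("top",x,.094) for x in bx]);print(r,w.round(4),w.mean(0).round(4))
# box
m=cv2.inRange(hsv,(105,150,60),(125,255,255));m=cv2.morphologyEx(m,cv2.MORPH_CLOSE,np.ones((25,25)))
c=max(cv2.findContours(m,0,2)[0],key=cv2.contourArea);r=cv2.minAreaRect(c);bx=cv2.boxPoints(r)
print("box",r); w=np.array([onz("top",x,.04) for x in bx]);print(w.round(4),w.mean(0).round(4))
print("cover z",np.median(C[m>0][:,2]))
E
```

```text
orange ((150.50344848632812, 209.05862426757812), (11.215907096862793, 23.430086135864258), 86.633544921875) 232.5
[ 0.509 -0.021  0.087] [0.531 0.02  0.097] [ 0.52  -0.     0.094]
((150.47412109375, 209.0603485107422), (11.215907096862793, 23.37136459350586), 86.633544921875) [[ 0.5288  0.0209  0.094 ]
 [ 0.5305 -0.0215  0.094 ]
 [ 0.5101 -0.0227  0.094 ]
 [ 0.5084  0.0195  0.094 ]] [ 0.5195 -0.0009  0.094 ]
box ((291.5079345703125, 210.599365234375), (67.62394714355469, 94.13923645019531), 85.42607879638672)
[[ 0.5761 -0.1672  0.04  ]
 [ 0.5874 -0.3501  0.04  ]
 [ 0.4568 -0.355   0.04  ]
 [ 0.4459 -0.1752  0.04  ]] [ 0.5165 -0.2619  0.04  ]
cover z 0.040754741071651335
```

View pics/crop.png

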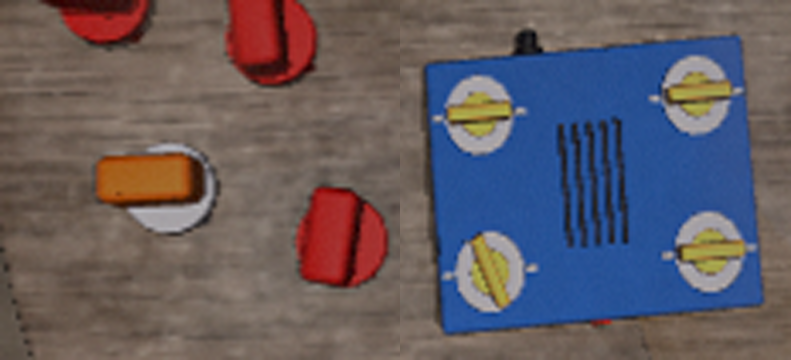

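```bash
python3 - <<'E'
from h import *
p=cv2.imread("pics/top0.png");s=cv2.imread("pics/scene0.png")
a=cv2.resize(p[215:250,240:285],None,fx=9,fy=9,interpolation=2)
b=cv2.resize(s[200:275,230:335],None,fx=3.7,fy=4.2,interpolation=2)
cv2.imwrite("pics/crop2.png",np.hstack([a,b]))if a.shape[0]==b.shape[0] else print(a.shape,b.shape)
o=ctrl.get_obs();w,d=ctrl.snapshot("wrist");cv2.imwrite("pics/w0.png",w)
print(ctrl.camera_model("wrist"))
E
```

```text
{'fx': 297.3186396354542, 'fy': 297.3186396354542, 'cx': 256.8895505089608, 'cy': 188.38759688433117, 'tool_from_camera': array([[ 9.99999437e-01,  1.06113875e-03, -5.09140592e-06,
         9.44792074e-04],
       [-1.02684486e-03,  9.68869304e-01,  2.47570632e-01,
        -6.80300653e-02],
       [ 2.67639699e-04, -2.47570487e-01,  9.68869848e-01,
        -1.58330030e-01],
       [ 0.00000000e+00,  0.00000000e+00,  0.00000000e+00,
         1.00000000e+00]])}
```

View pics/crop2.png

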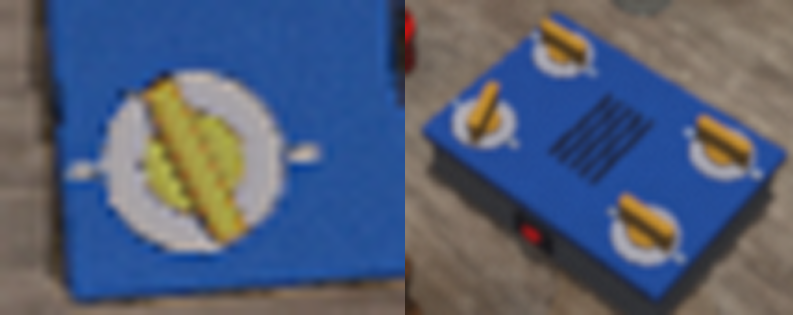

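View pics/w0.png

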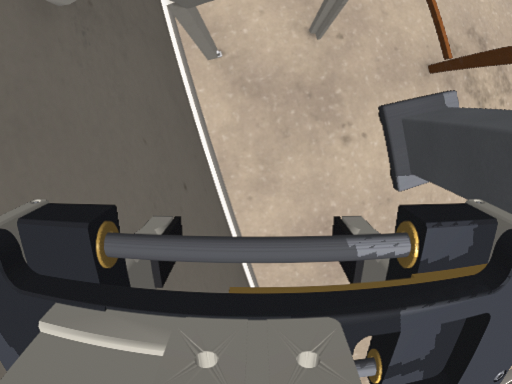

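```bash
python3 - <<'E'
from h import *
for n,(u0,u1,v0,v1) in {"top":(235,350,165,255),"scene":(230,335,200,275)}.items():
    p=cv2.imread(f"pics/{n}0.png");hsv=cv2.cvtColor(p,cv2.COLOR_BGR2HSV)
    m=cv2.inRange(hsv,(10,110,120),(35,255,255));k=np.zeros_like(m);k[v0:v1,u0:u1]=m[v0:v1,u0:u1]
    for c in cv2.findContours(k,0,1)[0]:
        if cv2.contourArea(c)<15: continue
        r=cv2.minAreaRect(c);a=cv2.fitLine(c,cv2.DIST_L2,0,.01,.01).ravel()
        A=onz(n,a[2:]-8*a[:2],.056);B=onz(n,a[2:]+8*a[:2],.056);d=B-A
        print(n,np.round(r[0],1),np.round(r[1],1),"line",a.round(2),"centre",onz(n,r[0],.056).round(4),"yaw of bar y", round((np.degrees(np.arctan2(-d[0],d[1]))+90)%180-90,1))
d=np.load("pics/top0.npy");C=cloud("top",d)
np.set_printoptions(linewidth=200)
print((C[220:246,250:274,2]*1000).round().astype(int))
E
```

```text
top [261.  232.5] [17. 10.] line [  0.43   0.9  261.17 232.17] centre [ 0.4745 -0.2016  0.056 ] yaw of bar y -65.7
top [326.5 227. ] [17. 10.] line [ 1.0000e+00 -9.0000e-02  3.2671e+02  2.2716e+02] centre [ 0.4825 -0.3253  0.056 ] yaw of bar y 4.2
top [258. 191.] [ 6. 18.] line [ 1.0000e+00 -8.0000e-02  2.5802e+02  1.9193e+02] centre [ 0.5533 -0.1976  0.056 ] yaw of bar y 3.4
top [322.5 186. ] [ 6. 17.] line [ 1.0000e+00 -6.0000e-02  3.2285e+02  1.8680e+02] centre [ 0.5606 -0.3207  0.056 ] yaw of bar y 2.4
scene [294.8 251.1] [14.7  2.7] line [  0.86   0.51 294.74 251.07] centre [ 0.4785 -0.3288  0.056 ] yaw of bar y 3.6
scene [315.9 231.7] [13.9  2.2] line [  0.89   0.45 315.78 231.63] centre [ 0.5541 -0.3246  0.056 ] yaw of bar y 5.5
scene [250.7 224.6] [ 3.2 11.3] line [  0.54  -0.84 250.7  224.7 ] centre [ 0.4712 -0.2058  0.056 ] yaw of bar y -67.7
scene [272.3 207.9] [13.   2.2] line [  0.87   0.49 272.04 207.83] centre [ 0.5471 -0.201   0.056 ] yaw of bar y 2.1
[[ 41  42  42  41  40  42  38  40  39  39  37  43  40  39  44  39  41  41  43  41  39  40  40  39]
 [ 41  40  37  39  
[... 1756 characters left out ...]
2  41]
 [ 40  43  39  40  45  43  44  40  43  43  42  42  56  58  55  55  58  40  41  41  42  44  39  40]
 [ 41  40  40  40  41  45  42  41  42  45  41  44  42  54  57  56  57  42  39  42  37  41  41  38]
 [ 42 935  42  41  38  42  41  43  42  41  41  44  43  57  53  58  39  39  38  38  40  39  41  40]
 [ 39  37  40  39  41  41  39  41  42  40  43  39  39  43  42  39  38  40  40  41  39  41  42  38]
 [ 41  40  39  39  41  39  38  42  39  42  42  40  38  38  39  41  40  39  39  41  38  42  39  39]
 [ 39  39  40 935  39  42  39  38  43  41  38  40  41  39  42  41  41  40  41  40  42  40  40  39]
 [ 41  41  42  39  43  40  39  36  40  43  39  39  40  39  40  40  40  41  39  41  38  39  40  40]]
```

```bash
python3 - <<'E'
from h import *
np.set_printoptions(linewidth=200)
C=cloud("top",np.load("pics/top0.npy"))
print("top z(cm) every 24px");print((C[::24,::24,2]*100).round().astype(int))
print("y cols",C[200,::24,1].round(2)); print("x rows",C[::24,250,0].round(2))
S=cloud("scene",np.load("pics/scene0.npy")).reshape(-1,3)
g=S[(S[:,1]>.1)&(S[:,0]<1.2)];
for xl in np.arange(0,1,.1):
  q=g[(g[:,0]>xl)&(g[:,0]<xl+.1)&(g[:,2]>.02)&(g[:,2]<1)]
  if len(q): print(round(xl,1),len(q),q[:,1].min().round(2),q[:,1].max().round(2),q[:,2].max().round(2))
# bar PCA
sub=C[215:250,245:280];k=(sub[...,2]>.05)&(sub[...,2]<.065);P=sub[k][:,:2]
r=cv2.minAreaRect((P*1000).astype(np.float32));print(len(P),P.mean(0),r);w,v=np.linalg.eigh(np.cov(P.T));print(np.sqrt(w),np.degrees(np.arctan2(-v[0,1],v[1,1])))
E
```

```text
top z(cm) every 24px
[[ 12 -68  11  12 -69 -70 -70 -70  15  14  94   0   0  15  19  22  15  15  22  15   0   0]
 [ 12  -1 -74 -74 -74 -74 -74   0  14  14  14  14   0  15  15  15  15  15  15  15   7   0]
 [ 11  -2 -16 -74 -74 -75   0   0  14  13  14  14   0  15  15  15  15  15  15  15   0   3]
 [ 11  -2 -17 -37 -74 -74   0   0  15  14  14   9   0  15  15  15  15  15  15  15   3   6]
 [ 11  -3 -18 -74 -59   0   0   1   3   7   7   3   0   8   9   8   9   8   9   0   7   0]
 [ 11  -3 -18 -74 -74   0   0   0   0   0   7   0   0  12  12  12  12  11  11   0   0   0]
 [ 10  -4 -20 -74 -75   0   0   0   0   0   6   0   0   0   0   0   0   0   0   0   0   0]
 [ 10  -5 -74 -75 -74   0   3   0   0   0   0   0   0   0   0   0   0   1   0   0   0   0]
 [ 10  -5 -74 -74 -74   0   0   0   0   0   0  94   4   4   4   0   0   0   0   0   0   0]
 [  9  -6 -74 -74 -74   0   7   0   9   0   0   4   4   4   4   0   0   0   0   0   0   0]
 [  8 -74 -73 -42 -61   0   0   0   0   0   0   6   4   4   4   0   0   0   0   0   0   1]
 [-75 -74 -74 -73 -73 -74   0   0   0   0   0   0   0   0   0   0   0   0   0 
[... 266 characters left out ...]
 0   1   1   0   3]
 [-74 -74 -73 -73 -74 -74 -64 -53 -53 -52   0   0   0   0   0   0   0   0   0   0   0   6]]
y cols [ 0.27  0.3   0.54  0.45  0.37  0.08  0.03 -0.02 -0.07 -0.11 -0.16 -0.21 -0.26 -0.3  -0.35 -0.41 -0.45 -0.5  -0.55 -0.6  -0.65 -0.7 ]
x rows [0.89 0.85 0.8  0.75 0.73 0.71 0.65 0.61 0.55 0.51 0.46 0.41 0.37 0.32 0.28 0.23]
0.2 542 0.83 0.85 0.19
0.3 2726 0.83 0.85 0.4
0.4 5173 0.27 0.85 0.4
0.5 3822 0.26 0.85 0.39
0.6 3460 0.27 0.85 0.38
0.7 3009 0.27 0.85 0.37
0.8 2559 0.15 0.85 0.35
0.9 4406 0.1 0.85 0.35
84 [ 0.47453261 -0.20156006] ((474.62744140625, -201.61036682128906), (35.28901290893555, 7.776669979095459), 25.31194305419922)
[0.00240563 0.01024068] 114.8808483019845
```

>>> apply_moves --motion '[[[3,-4,1],-8],[[6,-8,2],-16],[[8.5,-12,2],-24],[[11,-16,2],-32],[[14,-20,2],-40],[[17,-24,2],-48],[[20,-28,2],-56],[[23,-32,2],-64],[[25,-35,2],-72],[[25,-35,2],-72]]'

```text
clock: 1.15
tool_pos: [0.4385, 0.2951, 0.2465]
orientation: [-180.0, -0.0, -178.6]
force: [-0.4, 0.8, -1.2]
opening: 0.0875
```

>>> apply_moves --motion '[[[0.5,-4.5,0],0],[[1,-9,0],0],[[1.5,-13.5,0],0],[[2,-18,0],0],[[2.5,-22.5,-0.5],0],[[3,-27,-1],0],[[3.5,-31.5,-1.5],0],[[3.7,-36,-2],0],[[3.7,-40,-2],0],[[3.7,-43,-2],0]]'

```text
clock: 2.15
tool_pos: [0.4737, -0.1332, 0.2263]
orientation: [-180.0, -0.0, -178.1]
force: [0.9, 0.4, 0.7]
opening: 0.0873
```

```bash
python3 - <<'E'
from h import *
o=ctrl.get_obs();print(o["clock"],o["tool_pos"],o["orientation"],o["joint_pos"].round(1),o["qvel"].round(1))
w,d=ctrl.snapshot("wrist");cv2.imwrite("pics/w1.png",w);np.save("pics/w1.npy",d)
E
```

```text
2.15 [ 0.47365461 -0.13323037  0.22627316] [-1.79999495e+02 -3.19558749e-02 -1.78082040e+02] [  7.2   3.1 -21.8  -0.  -65.1  -5.3] [-36.8   7.4   8.1  -0.1  -0.4  36.3]
```

View pics/w1.png

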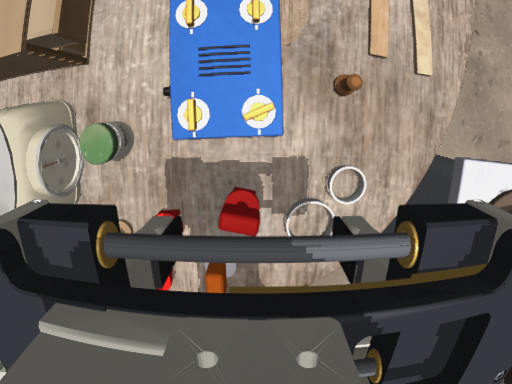

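```bash
python3 - <<'E'
from h import *
w=cv2.imread("pics/w1.png");cv2.imwrite("pics/w1c.png",cv2.resize(w[75:145,160:300],None,fx=5.5,fy=5.5,interpolation=2))
E
```

```text
(no output)
```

View pics/w1c.png

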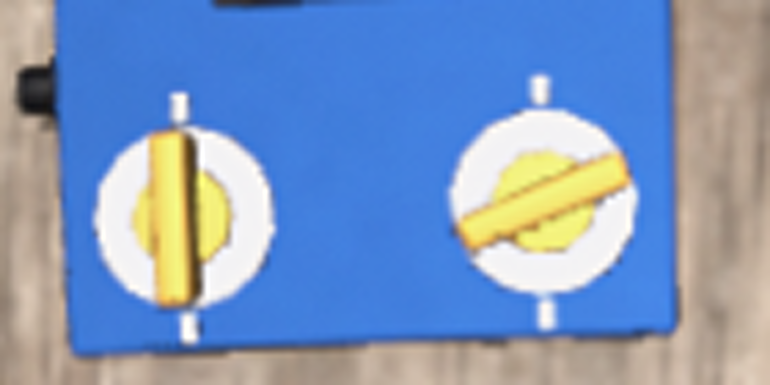

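Both views agree on the bar: yaw about −65° against marks at about +3.6°. That sense doesn't match the sheet, which implies +46 to +60° relative, so I'll watch this closely. Next I'll re-measure with the arm at rest.

```bash
cat >> h.py <<'E'
from scipy.spatial.transform import Rotation as Ro
def wcam(o):
    m=ctrl.camera_model("wrist");T=np.eye(4);T[:3,:3]=Ro.from_euler("xyz",o["orientation"],degrees=True).as_matrix();T[:3,3]=o["tool_pos"]
    return m,T@m["tool_from_camera"]
def wz(o,uv,z):
    m,T=wcam(o);uv=np.atleast_2d(uv).astype(float);d=uv-[m["cx"],m["cy"]];r=np.hypot(*d.T);th=r/m["fx"]
    v=np.c_[d/np.maximum(r,1e-9)[:,None]*np.sin(th)[:,None],np.cos(th)]@T[:3,:3].T
    return T[:3,3]+v*((z-T[2,3])/v[:,2])[:,None]
def bars(o,w,z=.056):
    hsv=cv2.cvtColor(w,cv2.COLOR_BGR2HSV);k=cv2.inRange(hsv,(8,90,120),(35,255,255))
    for c in cv2.findContours(k,0,1)[0]:
        if cv2.contourArea(c)<60: continue
        P=wz(o,c[:,0],z)[:,:2];r=cv2.minAreaRect((P*1000).astype(np.float32));b=cv2.boxPoints(r)
        e=b[1]-b[0];f=b[2]-b[1];e=e if np.hypot(*e)>np.hypot(*f) else f
        print(np.round(cv2.minAreaRect(c)[0]),"world mm",np.round(r[0],1),np.round(r[1],1),"yaw",round((np.degrees(np.arctan2(-e[0],e[1]))+90)%180-90,1))
E
python3 - <<'E'
from h import *
ctrl.snapshot("top")
o=ctrl.get_obs();print(o["clock"],o["tool_pos"],o["orientation"],o["joint_pos"].round(1),o["qvel"].round(1))
w,d=ctrl.snapshot("wrist");cv2.imwrite("pics/w2.png",w)
bars(o,w)
p=cv2.imread("pics/top0.png");hsv=cv2.cvtColor(p,cv2.COLOR_BGR2HSV)
C=cloud("top",np.load("pics/top0.npy"))
k=(cv2.inRange(hsv,(0,150,60),(6,255,255))>0)&(C[...,2]>.085)&(C[...,2]<.11)
n,l,s,c=cv2.connectedComponentsWithStats(k.astype(np.uint8))
for i in range(1,n):
    if s[i,4]>30: print("red",c[i].round(),C[l==i].min(0).round(3),C[l==i].max(0).round(3))
E
```

```text
2.25 [ 0.47371981 -0.13384919  0.22615229] [-1.79981168e+02 -5.48417392e-02 -1.78220355e+02] [  7.2   3.2 -21.8   0.  -65.1  -5.4] [ 3.1 -0.7 -0.5 -0.6  0.2 -3.8]
[214. 284.] world mm [526.3  12.2] [22.9 27. ] yaw 2.9
[414. 246.] world mm [259.  -44.1] [12.8 61.7] yaw 10.7
[ 99. 246.] world mm [685.1 -31.2] [62.7 11.5] yaw -7.2
[124. 228.] world mm [642.4 -60.5] [10.  19.2] yaw 45.2
[198. 114.] world mm [ 542.3 -199.9] [ 6.8 19.1] yaw 0.9
[258. 112.] world mm [ 476.  -204.2] [32.8 18.8] yaw -88.3
[189. 115.] world mm [ 552.8 -199.3] [11.2 34.2] yaw 3.8
[355.  81.] world mm [ 367.3 -246.5] [14.4 18.2] yaw 59.0
[378.  28.] world mm [ 338.8 -317.4] [74.4 22.5] yaw -1.4
[255.   9.] world mm [ 482.8 -322.2] [20.  22.2] yaw 43.5
[186.  12.] world mm [ 560.3 -320.3] [10.5 31.1] yaw 3.7
[56. 17.] world mm [ 745.  -341.9] [50.5 10.1] yaw -0.3
red [133. 158.] [0.603 0.011 0.085] [0.624 0.054 0.098]
red [178. 170.] [ 0.57  -0.062  0.086] [ 0.614 -0.039  0.098]
red [197. 224.] [ 0.471 -0.096  0.085] [ 0.513 -0.072  0.098]
```

>>> apply_moves --motion '[[[1,4,0],0.4],[[2.5,8,-1],0.4],[[4,12,-3],0.4],[[4.6,13,-5],0.4],[[4.6,13.2,-6],0.4],[[4.6,13.2,-6],0.4]]' --hand 5.5

```text
clock: 2.9
tool_pos: [0.5188, 0.0013, 0.1651]
orientation: [-180.0, -0.2, -177.6]
force: [0.2, 0.2, 0.6]
opening: 0.0552
```

```bash
python3 - <<'E'
from h import *
ctrl.snapshot("top")
o=ctrl.get_obs();print(o["clock"],o["tool_pos"],o["orientation"],o["joint_pos"].round(1),o["qvel"].round(1))
w,d=ctrl.snapshot("wrist");cv2.imwrite("pics/w3.png",w)
t,d=ctrl.snapshot("top");cv2.imwrite("pics/t3.png",cv2.resize(t[130:280,80:280],None,fx=4,fy=4))
E
```

```text
2.95 [0.51947312 0.00082872 0.16629327] [-1.79968314e+02 -7.92025914e-02 -1.77614293e+02] [ 21.8   8.8 -23.7   0.  -57.6 -19.4] [-1.1 -1.2  1.2  0.4 -0.5  0.1]
```

View pics/w3.png

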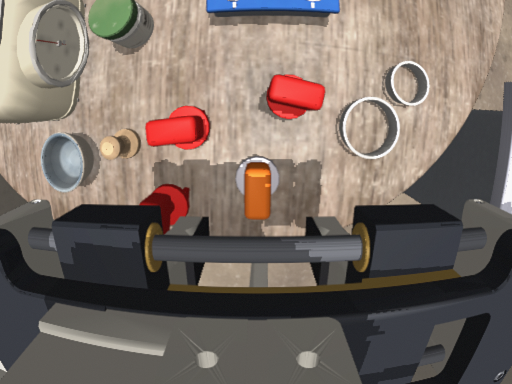

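View pics/t3.png

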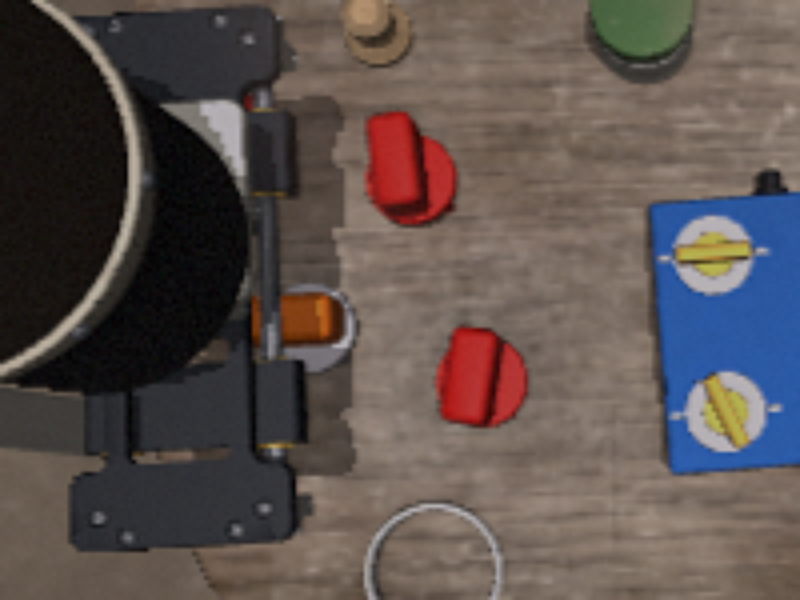

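```bash
python3 - <<'E'
from h import *
o=ctrl.get_obs();w=cv2.imread("pics/w3.png")
hsv=cv2.cvtColor(w,cv2.COLOR_BGR2HSV);k=cv2.inRange(hsv,(7,170,80),(18,255,255));k[225:]=0
c=max(cv2.findContours(k,0,1)[0],key=cv2.contourArea);print(cv2.boundingRect(c))
for z in(.094,):
    P=wz(o,c[:,0],z)[:,:2]*1000;r=cv2.minAreaRect(P.astype(np.float32));print(z,r,P.min(0),P.max(0))
# left/right edge lines of handle
for s in (-1,1):
    q=c[:,0][(c[:,0,1]>185)&(c[:,0,1]<215)];q=q[(q[:,0]-257)*s>0];P=wz(o,q,.094);print(s,P[:,0].mean(),np.polyfit(P[:,1],P[:,0],1))
E
```

```text
(245, 163, 26, 56)
0.094 ((521.3742065429688, -5.773063659667969), (20.268903732299805, 46.16890335083008), 1.7769949436187744) [511.04940916 -28.99699639] [531.98982759  17.51178255]
-1 0.5312555394651164 [-0.0304741   0.53132046]
1 0.5117044330427019 [-0.05021401  0.5117702 ]
```

>>> apply_moves --motion '[[[0.1,-0.3,-3],0],[[0.1,-0.3,-6],0],[[0.1,-0.3,-8],0],[[0.1,-0.3,-10],0],[[0.1,-0.3,-11],0],[[0.1,-0.3,-11],0],[[0.1,-0.3,-11],0]]'

```text
clock: 3.75
tool_pos: [0.5218, -0.0026, 0.0576]
orientation: [180.0, 0.1, -177.7]
force: [0.4, -0.5, -0.4]
opening: 0.0552
```

>>> apply_moves --motion '[[[0,0,0],0],[[0,0,0],0],[[0,0,0],0],[[0,0,0],0],[[0,0,0],0],[[0,0,0],0]]' --hand 1.5

```text
clock: 4.35
tool_pos: [0.5209, -0.0025, 0.0565]
orientation: [-180.0, -0.0, -177.7]
force: [-0.1, -0.3, 0.5]
opening: 0.0217
```

>>> apply_moves --motion '[[[0,0,3],0],[[0,0,6],0],[[0,0,9],0],[[0,0,11],8],[[0,-1,12],16],[[-0.5,-4,12],24],[[-1,-7,12],32],[[-2,-10,12],40],[[-3,-13,12],48],[[-4,-16,12],56]]'

```text
clock: 5.35
tool_pos: [0.4803, -0.1635, 0.1763]
orientation: [180.0, -0.0, -121.4]
force: [0.3, -0.5, -2.1]
opening: 0.0218
```

>>> apply_moves --motion '[[[-0.1,-1,0],8],[[-0.2,-2,0],16],[[-0.3,-3,0],24],[[-0.4,-4,0],32],[[-0.5,-4,0],40],[[-0.6,-4,0],48],[[-0.6,-4,0],55],[[-0.6,-4,0],57],[[-0.6,-4,0],57]]'

```text
clock: 6.25
tool_pos: [0.4747, -0.2024, 0.1762]
orientation: [180.0, 0.0, -64.7]
force: [0.4, 0.3, -1.0]
opening: 0.0218
```

```bash
python3 - <<'E'
from h import *
ctrl.snapshot("top")
o=ctrl.get_obs();print(o["clock"],o["tool_pos"],o["orientation"],o["joint_pos"].round(1),o["qvel"].round(1),o["force"],o["opening"])
w,d=ctrl.snapshot("wrist");cv2.imwrite("pics/w4.png",w)
t,d=ctrl.snapshot("scene");cv2.imwrite("pics/s4.png",cv2.resize(t[120:270,180:380],None,fx=4,fy=4))
t,d=ctrl.snapshot("top");cv2.imwrite("pics/t4.png",cv2.resize(t[130:280,180:380],None,fx=4,fy=4))
E
```

```text
6.3 [ 0.47481621 -0.20240885  0.1762985 ] [ 1.79974302e+02  2.10675987e-02 -6.47540342e+01] [ -1.3   7.9 -23.3  -0.  -58.8 116.5] [ 0.1  0.   0.1  0.1  0.  -0.8] [ 0.19181715 -1.13928515 -2.80799154] 0.021870408272916485
```

View pics/w4.png

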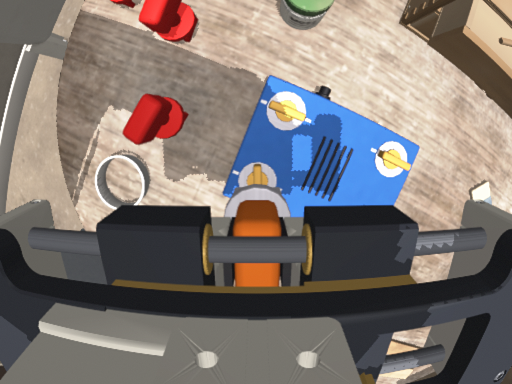

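View pics/s4.png

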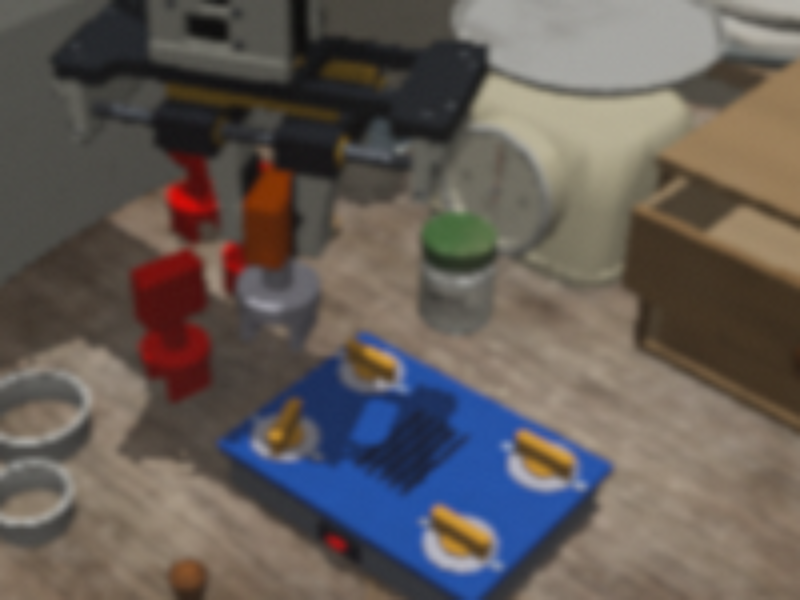

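View pics/t4.png

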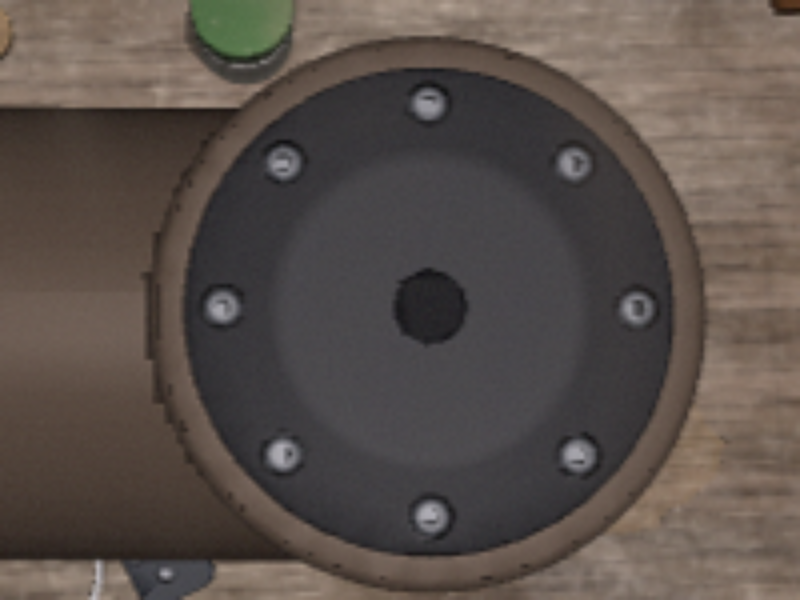

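The wrist view shows the bar at (258,178), in line with the handle and the gap at column ~257. I'll lower the key gently.

>>> apply_moves --motion '[[[0,0,-3],0],[[0,0,-5],0],[[0,0,-6],0],[[0,0,-6.5],0],[[0,0,-6.8],0],[[0,0,-7.1],0],[[0,0,-7.3],0],[[0,0,-7.3],0]]'

```text
clock: 7.25
tool_pos: [0.4752, -0.2025, 0.1038]
orientation: [-180.0, -0.0, -64.7]
force: [-0.5, 0.8, -1.4]
opening: 0.0219
```

>>> apply_moves --motion '[[[0,0,-0.2],0],[[0,0,-0.4],0],[[0,0,-0.55],0],[[0,0,-0.55],0]]'

```text
clock: 7.65
tool_pos: [0.4749, -0.2024, 0.0978]
orientation: [180.0, 0.0, -64.7]
force: [-0.5, 0.7, -1.4]
opening: 0.022
```

```bash
python3 - <<'E'
from h import *
o=ctrl.get_obs();print(o["clock"],o["tool_pos"],o["orientation"],o["force"].round(2),o["moment"].round(3),o["opening"])
w,d=ctrl.snapshot("wrist");s,d=ctrl.snapshot("scene")
cv2.imwrite("pics/w5.png",np.hstack([cv2.resize(w[100:240,170:350],(500,390)),cv2.resize(s[150:270,210:300],(295,390))]))
E
```

```text
7.65 [ 0.47490379 -0.20243792  0.09782719] [ 1.79979737e+02  1.19199662e-02 -6.46888664e+01] [-0.54  0.75 -1.44] [-0.067  0.009  0.034] 0.022037383560248994
```

View pics/w5.png

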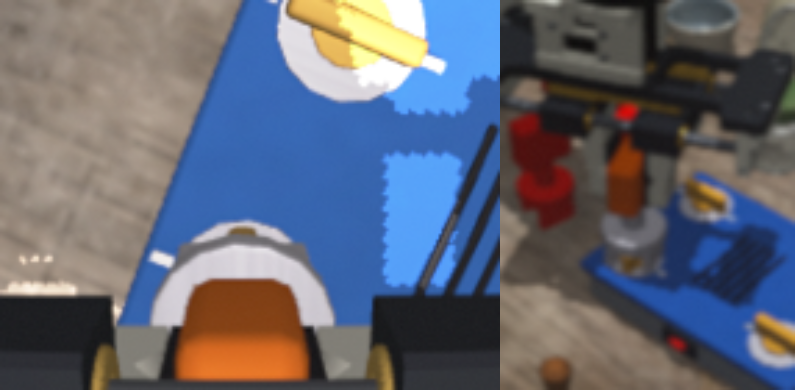

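The key is seated astride the bar, with the bar end visible in the gap and no load. I'll turn clockwise in stages and watch the moment.

>>> apply_moves --motion '[[[0,0,0],-5],[[0,0,0],-10],[[0,0,0],-15],[[0,0,0],-19],[[0,0,0],-23],[[0,0,0],-27],[[0,0,0],-30],[[0,0,0],-30]]'

```text
clock: 8.55
tool_pos: [0.4754, -0.2027, 0.0982]
orientation: [-180.0, -0.0, -94.7]
force: [1.3, -2.5, -2.3]
opening: 0.0219
```

```bash
python3 - <<'E'
from h import *
o=ctrl.get_obs();print(o["clock"],o["tool_pos"],o["orientation"],o["force"].round(2),o["moment"].round(3),o["opening"])
w,d=ctrl.snapshot("wrist");s,d=ctrl.snapshot("scene")
cv2.imwrite("pics/w6.png",np.hstack([cv2.resize(w[100:240,170:350],(500,390)),cv2.resize(s[150:270,210:300],(295,390))]))
E
```

```text
8.55 [ 0.47538252 -0.2027455   0.09823685] [-1.79967580e+02 -2.47171365e-02 -9.47177177e+01] [ 1.31 -2.52 -2.25] [-0.905 -0.279  0.058] 0.021880728889210894
```

View pics/w6.png

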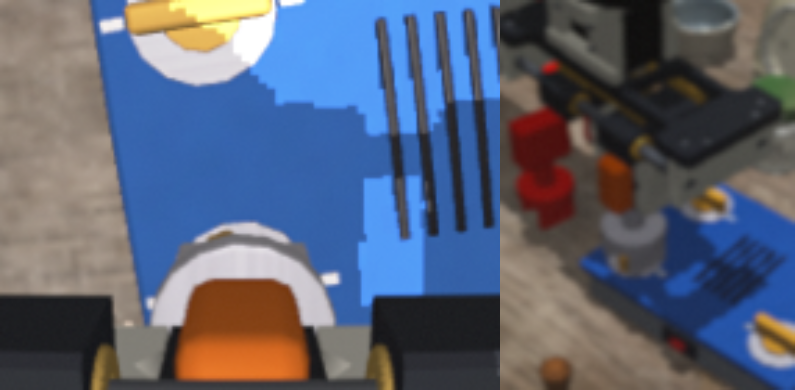

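>>> apply_moves --motion '[[[0,0,0],-5],[[0,0,0],-10],[[0,0,0],-15],[[0,0,0],-20],[[0,0,0],-20]]'

```text
clock: 9.15
tool_pos: [0.4751, -0.2027, 0.0982]
orientation: [-180.0, -0.0, -114.7]
force: [0.3, -1.8, -2.3]
opening: 0.0217
```

```bash
python3 - <<'E'
from h import *
o=ctrl.get_obs();print(o["clock"],o["tool_pos"],o["orientation"],o["force"].round(2),o["moment"].round(3),o["tau"].round(2))
w,d=ctrl.snapshot("wrist")
cv2.imwrite("pics/w7.png",cv2.resize(w[100:240,170:350],(500,390)))
E
```

```text
9.15 [ 0.47514081 -0.20271714  0.0981808 ] [-1.79984738e+02 -1.54030368e-02 -1.14687870e+02] [ 0.29 -1.79 -2.3 ] [-1.19  -0.138  0.061] [  1.12 -42.45  23.57   4.81  -0.13  -1.33]
```

View pics/w7.png

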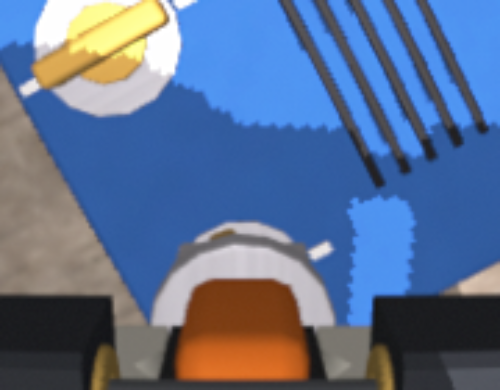

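Turning clockwise works: the bar follows at about 0.06 N m. I'll keep going.

>>> apply_moves --motion '[[[0,0,0],-5],[[0,0,0],-10],[[0,0,0],-15],[[0,0,0],-15]]'

```text
clock: 9.6
tool_pos: [0.4748, -0.2026, 0.0981]
orientation: [180.0, -0.0, -129.6]
force: [0.0, -2.0, -0.6]
opening: 0.0215
```

```bash
python3 - <<'E'
from h import *
o=ctrl.get_obs();print(o["clock"],o["tool_pos"],o["orientation"],o["force"].round(2),o["moment"].round(3),o["tau"].round(2))
E
```

```text
9.6 [ 0.47483527 -0.20256279  0.09809142] [ 1.79985278e+02 -1.93718464e-02 -1.29597925e+02] [ 0.01 -2.03 -0.6 ] [-1.02   0.109  0.029] [  1.15 -42.21  23.95   4.92   0.24  -1.32]
```

>>> apply_moves --motion '[[[0,0,0],-4],[[0,0,0],-8],[[0,0,0],-10],[[0,0,0],-10]]'

```text
clock: 10.0
tool_pos: [0.4744, -0.2028, 0.098]
orientation: [180.0, -0.1, -139.5]
force: [-1.0, -4.9, -1.2]
opening: 0.022
```

```bash
python3 - <<'E'
from h import *
o=ctrl.get_obs();print(o["clock"],o["tool_pos"],o["orientation"],o["force"].round(2),o["moment"].round(3),o["tau"].round(2))
w,d=ctrl.snapshot("wrist")
cv2.imwrite("pics/w8.png",cv2.resize(w[100:240,170:350],(500,390)))
E
```

```text
10.0 [ 0.47439312 -0.20281398  0.09800094] [ 1.79971328e+02 -7.75013051e-02 -1.39452586e+02] [-0.97 -4.91 -1.24] [-2.04   0.583  0.073] [  2.46 -42.35  24.59   4.2    0.61  -0.61]
```

View pics/w8.png

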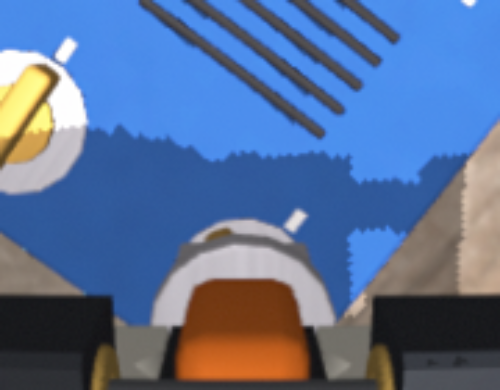

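>>> apply_moves --motion '[[[0,0,0],-3],[[0,0,0],-5],[[0,0,0],-5],[[0,0,0],-5]]'

```text
clock: 10.45
tool_pos: [0.4744, -0.2028, 0.098]
orientation: [180.0, -0.1, -144.3]
force: [-2.0, -5.2, -1.1]
opening: 0.0221
```

```bash
python3 - <<'E'
from h import *
o=ctrl.get_obs();print(o["clock"],o["tool_pos"],o["orientation"],o["force"].round(2),o["moment"].round(3),o["tau"].round(2))
w,d=ctrl.snapshot("wrist")
cv2.imwrite("pics/w9.png",cv2.resize(w[100:240,170:350],(500,390)))
s,d=ctrl.snapshot("scene");cv2.imwrite("pics/s9.png",cv2.resize(s[150:270,210:350],None,fx=5,fy=5,interpolation=2))
E
```

```text
10.45 [ 0.47444054 -0.20278268  0.09804602] [ 1.79985817e+02 -8.71660934e-02 -1.44334296e+02] [-2.02 -5.18 -1.15] [-2.071  0.716  0.864] [  1.86 -42.33  24.84   3.63   0.78  -0.94]
```

View pics/w9.png

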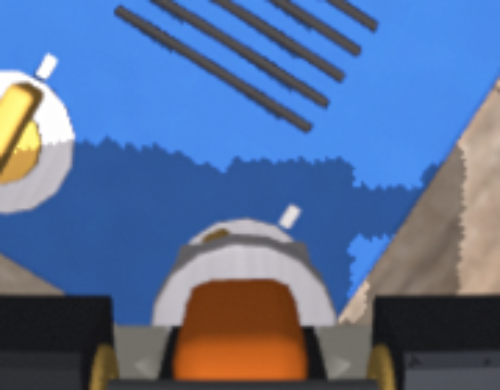

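View pics/s9.png

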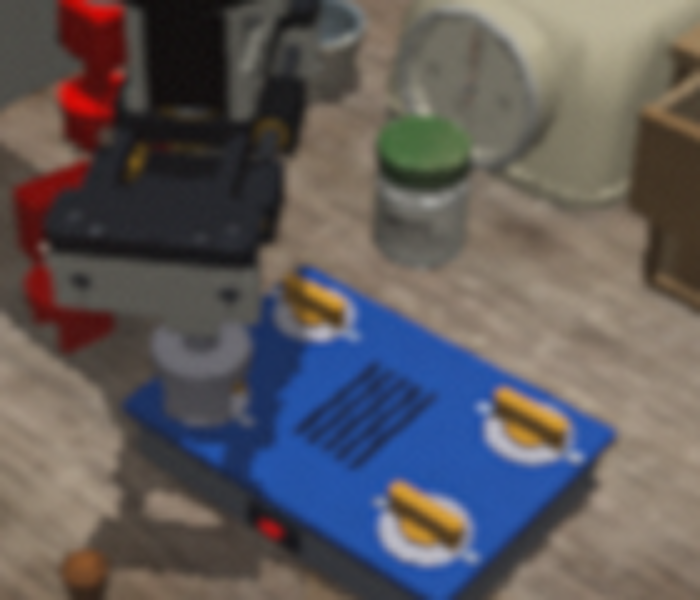

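A firm stop: Mz rose to 0.86 N m, although the bar should still be well short of the marks. I'll unload the key, lift it clear and look.

>>> apply_moves --motion '[[[0,0,0],7],[[0,0,0],14],[[0,0,0],20],[[0,0,1],20],[[0,0,2],20],[[0,0,4],20],[[0,0,7],20],[[0,4,9],20],[[0,8,9],20],[[0,8,9],20]]'

```text
clock: 11.55
tool_pos: [0.4758, -0.1193, 0.1902]
orientation: [-179.9, 0.2, -124.6]
force: [0.4, -0.7, -1.3]
opening: 0.0221
```

```bash
python3 - <<'E'
from h import *
ctrl.snapshot("scene")
o=ctrl.get_obs();print(o["clock"],o["tool_pos"],o["orientation"],o["force"].round(2),o["moment"].round(3))
w,d=ctrl.snapshot("wrist");cv2.imwrite("pics/w10.png",w);bars(o,w)
s,d=ctrl.snapshot("scene");cv2.imwrite("pics/s10.png",cv2.resize(s[150:270,210:350],None,fx=5,fy=5,interpolation=2))
E
```

```text
11.6 [ 0.47558363 -0.12051572  0.18969524] [-1.79898243e+02  1.29129471e-01 -1.24573838e+02] [ 0.25 -0.13 -1.38] [-0.029  0.03   0.04 ]
[258. 274.] world mm [387.1 -60.5] [51.9 30.9] yaw -34.4
[205. 252.] world mm [443.3 -28.3] [ 4.4 53.5] yaw 53.2
[309. 251.] world mm [ 378.5 -123.8] [ 5.3 54.6] yaw 56.6
[256. 228.] world mm [435.5 -92.5] [48.  19.4] yaw -34.4
[402. 198.] world mm [ 370.8 -243.5] [16.9 17.9] yaw 63.2
[446. 176.] world mm [ 358.4 -309.2] [19.9 77.9] yaw 12.6
[316. 136.] world mm [ 481.2 -196.2] [ 7.1 18. ] yaw 57.2
[327. 136.] world mm [ 475.6 -205.2] [11.3 34.8] yaw 64.1
[111.  87.] world mm [647.8 -52.6] [17.5 28. ] yaw 23.3
[279.  76.] world mm [ 551.2 -199. ] [19.2 33.5] yaw 27.7
[412.  71.] world mm [ 483.1 -326.8] [33.5 19. ] yaw -20.1
[372.  14.] world mm [ 556.6 -321.6] [34.3 19.6] yaw -12.8
```

View pics/w10.png

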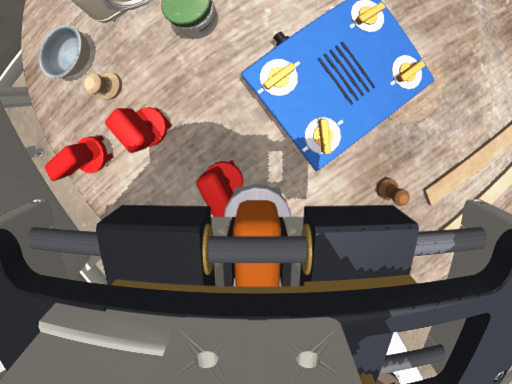

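View pics/s10.png

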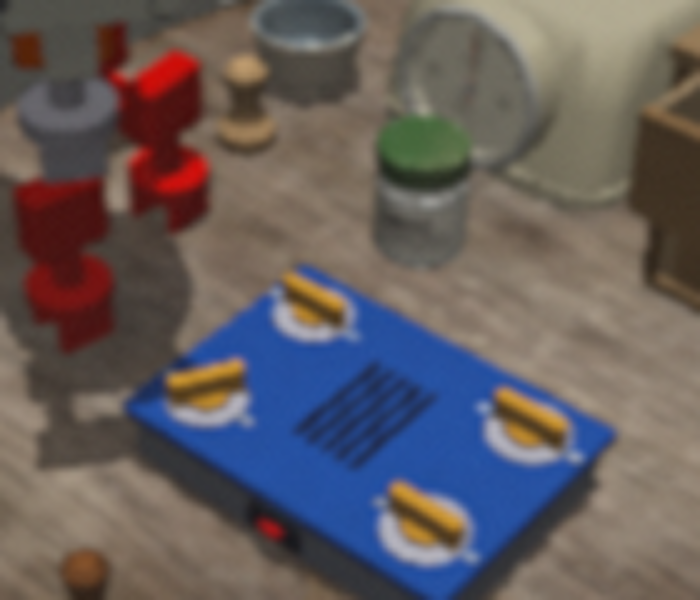

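The bar has turned 51° clockwise and now sits at yaw ~64°, about 60° from the marks, in the middle of an otherwise clear cover. To rule out a jam, I'll seat the key again and push clockwise once more.

>>> apply_moves --motion '[[[0,-4,0],0],[[0,-7,0],0],[[0,-8,0],0],[[0,-8,-2],0],[[0,-8,-4],0],[[0,-8,-6],0],[[0,-8,-7],0],[[0,-8,-8],0],[[0,-8,-8.8],0],[[0,-8,-8.8],0]]'

```text
clock: 12.7
tool_pos: [0.4746, -0.2025, 0.0993]
orientation: [179.9, -0.0, -124.7]
force: [-0.4, -0.6, -1.8]
opening: 0.0217
```

>>> apply_moves --motion '[[[0,0,0],-4],[[0,0,0],-8],[[0,0,0],-12],[[0,0,0],-15],[[0,0,0],-15]]'

```text
clock: 13.2
tool_pos: [0.475, -0.2033, 0.1009]
orientation: [-179.9, -0.1, -139.7]
force: [-1.5, -4.4, -1.7]
opening: 0.0217
```

```bash
python3 - <<'E'
from h import *
o=ctrl.get_obs();print(o["clock"],o["tool_pos"],o["orientation"],o["force"].round(2),o["moment"].round(3))
E
```

```text
13.2 [ 0.47504221 -0.20330684  0.10088992] [-1.79937374e+02 -5.47380375e-02 -1.39744826e+02] [-1.46 -4.4  -1.74] [-2.027  0.531  0.163]
```

>>> apply_moves --motion '[[[0,0,0],-3],[[0,0,0],-6],[[0,0,0],-6]]'

```text
clock: 13.5
tool_pos: [0.4752, -0.2032, 0.1009]
orientation: [-179.9, -0.0, -145.6]
force: [-2.6, -5.3, -0.1]
opening: 0.0221
```

```bash
python3 - <<'E'
from h import *
o=ctrl.get_obs();print(o["clock"],o["tool_pos"],o["orientation"],o["force"].round(2),o["moment"].round(3))
w,d=ctrl.snapshot("wrist");cv2.imwrite("pics/w11.png",cv2.resize(w[100:240,170:350],(500,390)))
E
```

```text
13.5 [ 0.47517294 -0.20322652  0.10091559] [-1.79922622e+02 -4.58909573e-02 -1.45616236e+02] [-2.6  -5.27 -0.07] [-2.157  0.658  0.96 ]
```

View pics/w11.png

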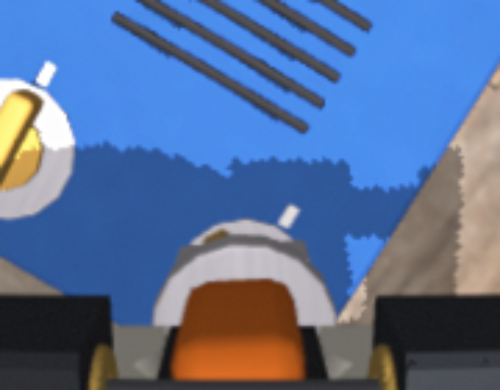

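```bash
python3 - <<'E'
import cv2
w=cv2.imread("pics/w10.png");cv2.imwrite("pics/w10c.png",cv2.resize(w[0:175,235:445],None,fx=3.4,fy=3.4,interpolation=2))
E
```

```text
(no output)
```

View pics/w10c.png

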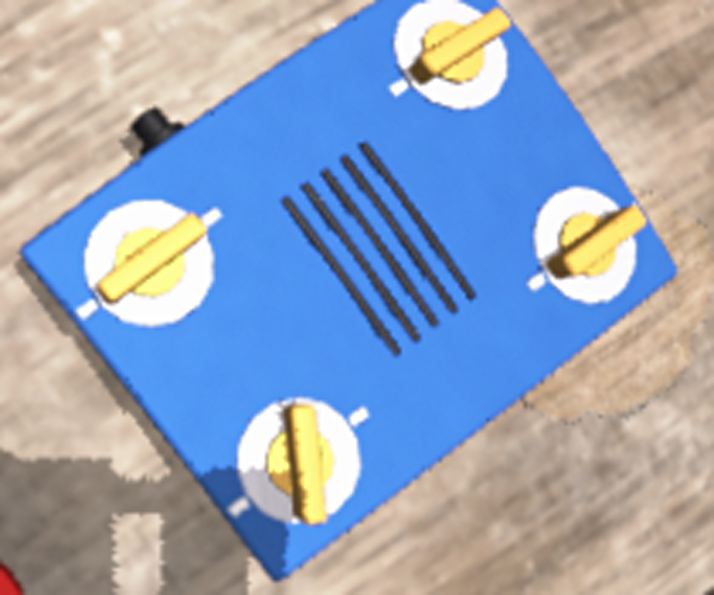

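The second push gave the same result: a firm stop at the same angle, with Mz 0.96 N m against the 0.06 needed. The cover around the screw is clear. So clockwise travel really ends here, and I won't force it or turn it back anticlockwise. I'll unload the key and stand it back at its old spot.

>>> apply_moves --motion '[[[0,0,0],7],[[0,0,0],14],[[0,0,0],19],[[0,0,0],19],[[0,0,1],19],[[0,0,2],19],[[0,0,4],19],[[0,0,7],19],[[0,0,8],19],[[0,0,8],19]]'

```text
clock: 14.55
tool_pos: [0.4763, -0.2026, 0.1824]
orientation: [-179.8, 0.1, -126.7]
force: [-0.1, 0.4, -1.7]
opening: 0.022
```

>>> apply_moves --motion '[[[1,4,0],-8],[[2,8,0],-16],[[3,12,0],-24],[[4,16,0],-32],[[4.5,19,0],-40],[[4.6,20,0],-48],[[4.6,20,0],-51],[[4.6,20,0],-51]]'

```text
clock: 15.35
tool_pos: [0.5204, -0.002, 0.1789]
orientation: [-180.0, -0.1, -177.7]
force: [0.2, -0.4, -2.2]
opening: 0.0221
```

```bash
python3 - <<'E'
from h import *
ctrl.snapshot("scene")
o=ctrl.get_obs();print(o["clock"],o["tool_pos"],o["orientation"],o["force"].round(2),o["moment"].round(3))
w,d=ctrl.snapshot("wrist");cv2.imwrite("pics/w12.png",w)
t,d=ctrl.snapshot("top");s,d=ctrl.snapshot("scene")
cv2.imwrite("pics/t12.png",np.hstack([cv2.resize(t[150:260,100:350],(500,220)),cv2.resize(s[120:270,180:330],(220,220))]))
E
```

```text
15.4 [ 0.52046063 -0.00235285  0.17904898] [-1.79985459e+02 -9.58382687e-02 -1.77608669e+02] [-0.72 -0.72 -0.87] [ 0.096 -0.064  0.007]
```

View pics/w12.png

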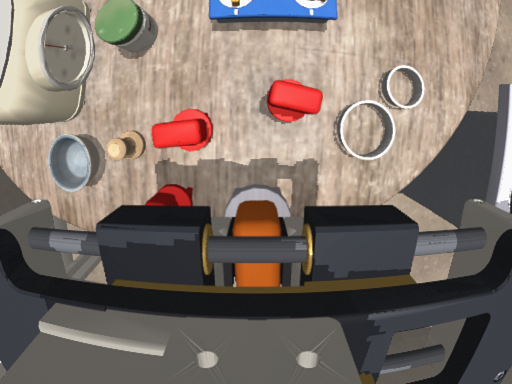

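View pics/t12.png

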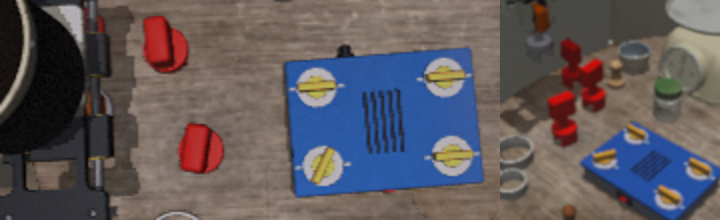

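>>> apply_moves --motion '[[[0,0,-3],0],[[0,0,-6],0],[[0,0,-9],0],[[0,0,-10.5],0],[[0,0,-11.3],0],[[0,0,-11.6],0],[[0,0,-11.6],0]]'

```text
clock: 16.25
tool_pos: [0.5214, -0.0026, 0.0644]
orientation: [180.0, 0.0, -177.7]
force: [-0.4, 0.2, -1.0]
opening: 0.0223
```

>>> apply_moves --motion '[[[0,0,-0.1],0],[[0,0,-0.2],0],[[0,0,-0.3],0],[[0,0,-0.3],0]]'

```text
clock: 16.65
tool_pos: [0.5211, -0.0024, 0.0613]
orientation: [180.0, 0.0, -177.7]
force: [-0.1, 0.1, -1.3]
opening: 0.0221
```

>>> apply_moves --motion '[[[0,0,-0.1],0],[[0,0,-0.2],0],[[0,0,-0.3],0],[[0,0,-0.3],0]]'

```text
clock: 17.05
tool_pos: [0.5209, -0.0025, 0.0579]
orientation: [-180.0, -0.0, -177.7]
force: [-0.2, -0.0, -1.4]
opening: 0.0218
```

```bash
python3 - <<'E'
from h import *
o=ctrl.get_obs();print(o["clock"],o["tool_pos"],o["force"].round(2))
s,d=ctrl.snapshot("scene");cv2.imwrite("pics/s13.png",cv2.resize(s[120:220,170:290],None,fx=6,fy=6,interpolation=2))
E
```

```text
17.05 [ 0.52091597 -0.0024888   0.05785724] [-0.15 -0.01 -1.44]
```

View pics/s13.png

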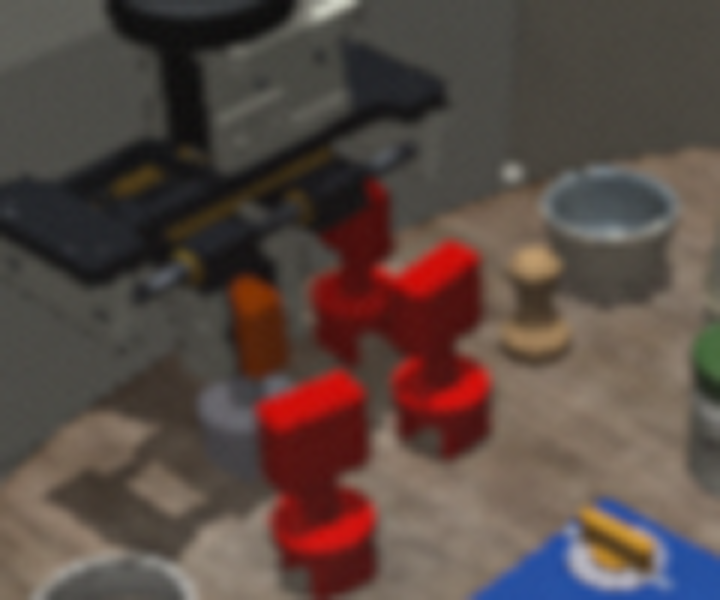

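>>> apply_moves --motion '[[[0,0,-0.05],0],[[0,0,-0.1],0],[[0,0,-0.15],0],[[0,0,-0.15],0]]'

```text
clock: 17.5
tool_pos: [0.521, -0.0025, 0.0566]
orientation: [-180.0, -0.0, -177.7]
force: [0.4, -0.5, -1.3]
opening: 0.0219
```

>>> apply_moves --motion '[[[0,0,-0.05],0],[[0,0,-0.1],0],[[0,0,-0.1],0]]'

```text
clock: 17.8
tool_pos: [0.5212, -0.0025, 0.0565]
orientation: [-180.0, 0.0, -177.7]
force: [-4.2, 0.7, 8.8]
opening: 0.0224
```

Contact: +8.8 N on the table. I'll back off the push slightly, then open and withdraw upwards.

>>> apply_moves --motion '[[[0,0,0.08],0],[[0,0,0.08],0]]'

```text
clock: 18.0
tool_pos: [0.5212, -0.0024, 0.0565]
orientation: [180.0, 0.0, -177.7]
force: [-1.1, 0.2, 3.2]
opening: 0.0222
```

>>> apply_moves --motion '[[[0,0,0],0],[[0,0,0],0],[[0,0,0],0],[[0,0,0],0],[[0,0,0],0],[[0,0,0],0]]' --hand 5.5

```text
clock: 18.6
tool_pos: [0.5211, -0.0025, 0.0564]
orientation: [-180.0, 0.0, -177.7]
force: [0.4, -0.3, 0.9]
opening: 0.0546
```

>>> apply_moves --motion '[[[0,0,1],0],[[0,0,3],0],[[0,0,6],0],[[0,0,10],0],[[0,0,14],0],[[0,3,16],0],[[-1,7,17],0],[[-2,11,17],0],[[-3,15,17],0],[[-3,15,17],0]]'

```text
clock: 19.6
tool_pos: [0.4904, 0.1511, 0.2275]
orientation: [179.9, 0.1, -177.5]
force: [0.7, -0.6, 0.1]
opening: 0.0551
```

```bash
python3 - <<'E'
from h import *
ctrl.snapshot("scene")
o=ctrl.get_obs();print(o["clock"],o["tool_pos"],o["opening"],o["force"].round(2))
t,d=ctrl.snapshot("top");s,d2=ctrl.snapshot("scene")
cv2.imwrite("pics/t14.png",np.hstack([cv2.resize(t[140:260,110:350],(500,250)),cv2.resize(s[120:280,170:340],(266,250))]))
C=cloud("top",d);hsv=cv2.cvtColor(t,cv2.COLOR_BGR2HSV)
k=(cv2.inRange(hsv,(7,170,80),(18,255,255))>0)&(C[...,2]>.08);k[:,:120]=0;k[:,190:]=0
P=C[k];print(len(P),P.mean(0).round(3),P.min(0).round(3),P.max(0).round(3))
sub=C[215:250,245:280];q=sub[(sub[...,2]>.05)&(sub[...,2]<.065)][:,:2]
r=cv2.minAreaRect((q*1000).astype(np.float32));w,v=np.linalg.eigh(np.cov(q.T));print(r,np.degrees(np.arctan2(-v[0,1],v[1,1])))
E
```

```text
19.65 [0.49058763 0.14947535 0.22726932] 0.05511343212293745 [-0.18 -0.9  -0.19]
268 [ 0.521 -0.002  0.1  ] [ 0.449 -0.173  0.088] [0.533 0.02  0.935]
((474.56988525390625, -201.61895751953125), (7.607415676116943, 35.285579681396484), 62.097049713134766) 63.430654224472
```

View pics/t14.png

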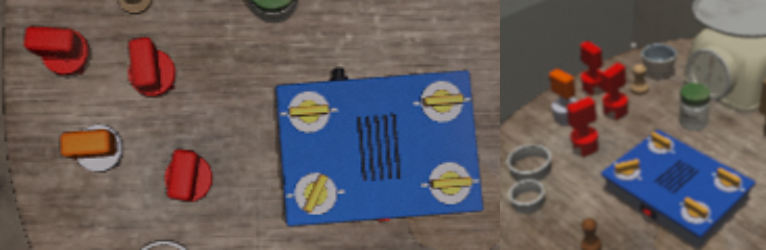

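```bash
python3 -c "
from plant import ctrl
print(ctrl.close_job())"
```

```text
the job is handed in; nothing more can be done
None
```

I turned the open screw clockwise to a firm stop, but its bar did not end up in line with the other three. At the last check it stood about 59° from the white marks, so that part of the task is not met.

- **What I did:** I gripped the orange key, set it down over the open bar (the corner nearest the robot and the keys), and turned clockwise. I then stood the key back at its old spot and let go. The red look-alikes were not touched.
- **Screw:** The bar started at yaw −65°, with the marks at about +3.6°. That is about 111° of clockwise turn from shut, where your sheet implies 46–60°. It followed the key for about 51° at roughly 0.06 N m, then stopped hard.
- **Second try:** I lifted the key, looked, seated it again and pushed clockwise once more. It stopped at the same angle with about 0.96 N m on the wrist, and nothing was visible in the way on the cover. I didn't force it further, and I didn't try anticlockwise because the task says clockwise. The 51° of travel fits a 60° stroke that began about 9° in, so I think it is at its hard stop with the bar set differently from the sheet. I can't confirm that.
- **Key:** The last check showed it upright at (0.521, −0.002), with its top at normal height and the gripper open and clear.
- **Limits:** I handed in at about 20 s. The highest force I read was about 9 N, when the key touched the table.

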